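# Spin-test the recording turntable and stop it on zero

### The arm

A 6-joint arm with a two-finger parallel gripper is mounted at the origin on the work surface. World frame = base frame: x ahead of the robot, y to its left, z up, the work surface at z = 0. Lengths are in m, angles in rad, forces in N, time in s.
With the tool pointing down it reaches from about 0.425 to 0.95 m from the base axis. Payload 3.5 kg.
Tool frame: the origin (TCP) lies at the very end of the fingers, on their centre line; the grasp point (between the pads) lies 19 mm behind it (manip.grasp_offset is the distance from the TCP to the grasp point, in m); z points along the fingers, y is the direction in which the jaws open and shut (so a half turn about z gives the same grasp; the last joint's range is limited). The gripper opens to 85 mm and grips with 20 to 120 N. Pads are 22 mm wide; open, the fingers measure 114 mm over their backs; the gripper's body (76 mm by 85 mm) begins 54 mm behind the grasp point. The pads swing forward as they close: fully open they stand 13 mm farther back than shut.
Start: joints at [1.052, 0.286, 1.577, -0, 1.279, -0.15], TCP at [0.243, 0.63, 0.231] pointing down, gripper open.
Joint ranges: [-2.77, 2.77], [-0.9, 2.22], [0.21, 2.48], [-1.53, 4.67], [0.24, 2.81], [-2.84, 2.84]. Speed limits (rad/s): [2.79, 2.79, 3.14, 3.14, 3.14, 3.14].

### API

Orientations are given as a unit quaternion [w, x, y, z].
In Python, from rig import manip, eyes, look_for, cut_out gives the robot as it stands. The module is installed in compiled form; this text tells all that it offers.
- The arm moves only by the tool arm_command, never from a script. Its argument "targets" is a list of rows, each a list of 7 numbers: the turn, a rotation vector about the tool's x, y, z in rad, then the shift along the tool's x, y, z in cm, then the closure, from 0 (fully open) to 1 (shut). In form: [[rx, ry, rz, tx, ty, tz, fingers], ...]. A call has 1 to 8 rows; each row shifts and turns the commanded pose from where the row before left it, along the tool's axes as they then stand; what a row does not reach is not made up. A row lasts 1/10 s, in which the tool goes at most 50 mm and 8.59 degrees, less where a joint would pass 70% of its speed; a pose out of reach is approached as far as the arm can. A call with a gripper value outside its range is refused whole. The fingers move at their own pace and stop on an object; "squeeze" is the grip in N (left out, the last holds). Time passes only in rows, so rows that do not move let the fingers close. It gives the time, the measured TCP pose, the force and the opening at its end, in the units of the state.
- manip.observe(): the state, without advancing time (a new reading comes with each control period).
- eyes.get_image(name): name is "side" or "top"; returns a dict with "image" (384x512x3 uint8, red, green, blue), "vfov" (degrees; the focal length in pixels is half the picture's height over the tangent of half this angle, whatever the lens; pixels are square), "cx", "cy" (the principal point, pixels), "R" (3x3) and "t" (3): a world point X has camera coordinates R X + t. Camera axes: x right, y down, z forward; pixel columns grow to the right and rows downward; lengths in m; the calibration is good to about 2 mm. A picture is of the moment at which its call begins. There is no depth.
- manip.sign_off(): hands the job in, once; it reports no verdict.
Trained networks look in the newest picture that a camera, given by its name, has taken for a name from the list of things; names that differ only in an ending like _2 or _b are one class to them, and where a whole thing is asked for, a point or a joint stands for the part that bears it (a point fixed in the world has none). Each returns a list of dicts, best first, with "confidence" (0 to 1); they miss things now and then, are a little off and sometimes report something else, mostly with a low value. They report only what shows in the picture. A call takes as long as a camera call.
- look_for(camera, name): "location" ([column, row] in pixels, amid what is visible of it).
- cut_out(camera, name): "region" (384x512 bool, what is visible of it) and "location" ([column, row] in pixels, amid what is visible of it).
The state is a dict: "clock": time; "qpos": joint angles; "qd": joint speeds; "joint_efforts": joint torques, N m; "tool_pos": TCP position; "tool_rot": TCP orientation; "contact_force": force on the tool from outside, world axes, zero at the start; "ft_torque": the same for the moment, N m; "grip_width": finger opening in m.
Only numpy, scipy, OpenCV 4.12 (cv2) and the standard library are available. Lean on these libraries where they do the work, as an engineer would, in place of code of your own. Each camera call takes 0.05 s, during which the arm holds its last target. There are 200 camera calls.

### The job

Get the hand-turned photography turntable ready for the next recording: with a fingertip against the finger knob, flick its disc round so that it runs free, and leave it untouched for at least five seconds to see that the bearing runs well. Then, while it is still running, brake the disc with a light fingertip so that it comes to a stop with its long zero line at the pointer, within one division of the scale; stop it there in one go, not off the mark and dragged round afterwards. Take the finger away with the disc standing on zero; lift nothing, do not shift the turntable, and leave the other things on the table alone.

Things in the scene. Friction and masses are not known exactly. Their poses are not given: they have to be found in the camera images.
- turntable: Photography turntable standing loose on the table: dark 4.5 kg foot, 200 mm wide; white disc 300 mm wide, 14 mm thick, its flat top 46 mm and underside 32 mm above the table. Origin on the disc's axis at table height; +x points from the axis to the fixed pointer. A dark arm, 26 mm wide, runs out under the disc along +x to an upright 184 mm from the axis that holds the pointer.
- disc_center (a point): Centre of the disc's top face, 46 mm above the table. A flat 3 mm steel bearing screw of 26 mm diameter sits there.
- disc (a joint): Turn of the disc on its free bearing, rad, counter-clockwise from above positive, no stops, counts on through full turns. 0: zero line points away from the pointer; +-pi, +-3 pi, ...: zero line at the pointer. Starts at rest between -1.6 and 1.6. Disc about 1 kg, 0.011 kg m2; the bearing alone slows it by 0.1 to 0.25 rad/s per second and holds it where it is stopped.
- zero_mark (a point): Outer end of the long zero line: at the rim on the disc's top, 150 mm from the axis, turning with the disc. The line is dark, radial, 5 mm wide, from 48 to 148 mm from the axis; the other marks, one every 10 degrees, are thin and 9 or 16 mm long.
- pointer (a point): Tip of the fixed pointer, a dark diamond-shaped plate 40 mm across its points, just outside the rim; this inner tip is 153.5 mm from the axis, level with the disc's top, and the plate reaches out to 193 mm. It does not turn.
- knob_top (a point): Centre of the top of the finger knob: a dark upright pin, 20 mm diameter, standing 22 mm above the disc (top 68 mm above the table), fastened to the disc 85 mm from its axis exactly opposite the zero line. From 100 mm outward the disc's top is flat and clear.
- vase: Bystander: small terracotta vase, 76 mm wide, 122 mm tall, origin at the centre of its underside. Leave it alone.
- tape_roll: Bystander: roll of paper tape lying flat, 96 mm outside, 24 mm high, origin at the centre of its underside. Leave it alone.
- lens: Bystander: dark camera lens standing on end, 72 mm wide, 70 mm tall, origin at the centre of its underside. Leave it alone.

How it is judged:
On the way, in this order (a step that is already met when the one before it is completed fails the run):
1. after the flick the disc runs round untouched for five seconds (contact force between the fingers and turntable below 0.05 N and (velocity of joint disc above 0.4 rad/s or velocity of joint disc below -0.4 rad/s)), for 4.8 s.
2. a fingertip has braked the disc to a stop with the zero line at the pointer (contact force between the fingers and turntable above 0.2 N and velocity of joint disc between -0.03 and 0.03 rad/s and horizontal distance between zero_mark and pointer below 0.0285 m), for 0.1 s.
At the end, for the whole second after the job is handed in: The disc stands still (under 0.03 rad/s) with the rim end of its zero line within 28.5 mm of the pointer's tip (about one 10-degree division either side), and the turntable, vase, tape roll and lens are each within 20 mm of where they began (horizontal distance between zero_mark and pointer below 0.0285 m and velocity of joint disc between -0.03 and 0.03 rad/s and distance of each of turntable, vase, tape_roll, lens from where it was at the start of the episode below 0.02 m and angle between turntable's own z axis and vertical below 0.03 rad); the robot touches nothing.
It fails at once if after its run the disc was stopped, or ran down, off the mark ((value of joint disc above 5 rad or value of joint disc below -5 rad) and velocity of joint disc between -0.02 and 0.02 rad/s and horizontal distance between zero_mark and pointer above 0.0285 m).
It fails at once if the turntable was struck or leaned on hard (over 90 N) (contact force between the fingers and turntable above 90 N).
It fails at once if the turntable was shoved, turned round, lifted or tipped (distance of turntable from where it was at the start of the episode above 0.02 m or distance of pointer from where it was at the start of the episode above 0.025 m or angle between turntable's own z axis and vertical above 0.05 rad).
It fails at once if a bystander was moved, lifted or knocked over (distance of any of vase, tape_roll, lens from where it was at the start of the episode above 0.02 m or angle between any of vase, tape_roll, lens's own z axis and vertical above 0.2 rad).
It also fails if it takes over 69 s, if anything falls off the work surface, if the arm or the gripper's body presses on something with over 40 N, if the wrist force passes 120 N, or if a joint passes its speed limit or range.

## Working session

There is one attempt and no reset: what is moved stays moved. The work goes in short steps, Python scripts to look and compute and a tool call to move; the robot and the scene stay as the last step left them, time stands still between calls to the robot, and variables do not carry over. Pictures are saved under pics/ and viewed, about 8 in all and at most 12, crops included, and the job is handed in when it is done.

Besides the shell and the picture viewer there is one more tool, called after "Call:" by a JSON object that holds its "op" and its "data". arm_command: Moves the arm, as the interface text tells. Its arguments: {"type":"object","properties":{"targets":{"type":"array"},"squeeze":{"type":"number"}},"required":["targets"]}

```bash
mkdir -p pics
cat > h.py <<'E'
import numpy as np, cv2
from rig import manip, eyes, look_for, cut_out
def ray(im,uv,z):
    f=im["image"].shape[0]/2/np.tan(np.radians(im["vfov"])/2)
    d=np.array([(uv[0]-im["cx"])/f,(uv[1]-im["cy"])/f,1]); R=np.array(im["R"]);c=-R.T@np.array(im["t"]); d=R.T@d
    return c+d*(z-c[2])/d[2]
def proj(im,X):
    f=im["image"].shape[0]/2/np.tan(np.radians(im["vfov"])/2)
    p=np.array(im["R"])@np.array(X)+np.array(im["t"]); return np.array([im["cx"]+f*p[0]/p[2],im["cy"]+f*p[1]/p[2]])
E
python3 - <<'E'
from h import *
s=manip.observe(); print({k:np.round(v,3).tolist() for k,v in s.items()}, manip.grasp_offset)
ims=[eyes.get_image(n) for n in("top","side")]
for n,im in zip(("top","side"),ims):
    cv2.imwrite(f"pics/{n}0.png",im["image"][:,:,::-1]); print(n,im["vfov"],im["cx"],im["cy"],(-np.array(im["R"]).T@im["t"]).round(3))
    for o,z in(("disc_center",.049),("zero_mark",.046),("pointer",.046),("knob_top",.068),("vase",.06),("tape_roll",.02),("lens",.05)):
        for d in look_for(n,o)[:1]: print(o,round(d["confidence"],2),np.round(d["location"]),ray(im,d["location"],z).round(4))
E
```

```text
{'clock': 0.0, 'qpos': [1.052, 0.287, 1.578, 0.0, 1.279, -0.15], 'qd': [-0.0, -0.001, 0.001, -0.001, -0.001, -0.001], 'joint_efforts': [0.0, -40.599, -29.262, -0.0, 0.006, 0.0], 'tool_pos': [0.243, 0.629, 0.23], 'tool_rot': [-0.0, 0.183, 0.983, -0.001], 'contact_force': [0.206, -1.068, -0.574], 'ft_torque': [0.019, 0.014, 0.002], 'grip_width': 0.085} 0.0187
top 56.10897171817584 251.1679062699235 187.43461155971113 [ 0.434 -0.004  1.119]
disc_center 0.91 [246. 200.] [0.5402 0.0046 0.049 ]
zero_mark 0.6 [246. 202.] [0.5339 0.0044 0.046 ]
knob_top 0.85 [246. 203.] [0.5284 0.0028 0.068 ]
vase 0.83 [403. 213.] [ 0.4928 -0.4574  0.06  ]
tape_roll 0.61 [ 87. 170.] [0.6426 0.4938 0.02  ]
lens 0.62 [377. 159.] [ 0.6589 -0.3954  0.05  ]
side 53.96442715558422 254.68869369487882 193.73665167155514 [-0.168 -0.765  0.934]
disc_center 0.77 [242. 202.] [ 0.5205 -0.0086  0.049 ]
zero_mark 0.96 [245. 204.] [ 0.5221 -0.0227  0.046 ]
pointer 0.6 [242. 204.] [ 0.5141 -0.0135  0.046 ]
knob_top 0.73 [242. 203.] [ 0.5024 -0.0283  0.068 ]
vase 0.75 [344. 268.] [ 0.5101 -0.4472  0.06  ]
tape_roll 0.74 [187. 147.] [0.6379 0.4652 0.02  ]
lens 0.88 [357. 235.] [ 0.6609 -0.3983  0.05  ]
```

View pics/top0.png

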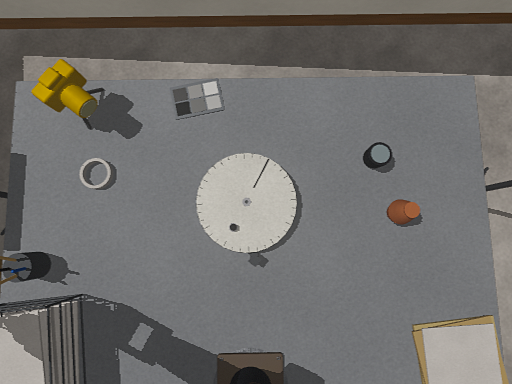

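View pics/side0.png

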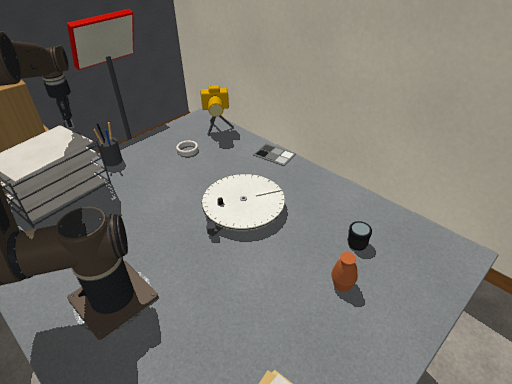

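Top view: disc centre ≈(246,202), zero line end ≈(268,160), knob ≈(234,227), pointer diamond ≈(258,258), on the robot's side. Now precise numbers.

```bash
cat >> h.py <<'E'
def warp(im,c,z=.046,h=.22,n=800):
    """top-down metric picture of plane z around c: rows = -x, cols = -y"""
    w=np.array([[c[0]+h,c[1]+h],[c[0]+h,c[1]-h],[c[0]-h,c[1]-h],[c[0]-h,c[1]+h]])
    s=np.float32([proj(im,[*p,z]) for p in w]); d=np.float32([[0,0],[n,0],[n,n],[0,n]])
    return cv2.warpPerspective(im["image"],cv2.getPerspectiveTransform(s,d),(n,n),flags=cv2.INTER_CUBIC)
E
python3 - <<'E'
from h import *
for n in("top","side"):
    im=eyes.get_image(n); c0=(.535,.004)
    w=warp(im,c0,n=600)
    m=((w.min(2)>140)*255).astype(np.uint8)
    cs=max(cv2.findContours(m,cv2.RETR_EXTERNAL,cv2.CHAIN_APPROX_NONE)[0],key=cv2.contourArea)
    (u,v),r=cv2.minEnclosingCircle(cs); k=.44/600
    print(n,"centre",c0[0]+.22-v*k,c0[1]+.22-u*k,"r",r*k, cv2.fitEllipse(cs))
    cv2.imwrite(f"pics/w_{n}.png",w[:,:,::-1])
E
python3 -c "
import cv2,numpy as np
cv2.imwrite('pics/w.png',np.hstack([cv2.resize(cv2.imread(f'pics/w_{n}.png'),(400,400)) for n in('top','side')]))"
```

```text
top centre 0.536045438639323 0.004190427652994794 r 0.15075685526529947 ((299.57147216796875, 298.6954040527344), (403.7358093261719, 406.23590087890625), 18.927141189575195)
side centre 0.5391983154296875 0.005853944905598957 r 0.15351895141601563 ((295.3080749511719, 301.0502014160156), (393.8923645019531, 417.3894348144531), 122.76190948486328)
```

View pics/w.png

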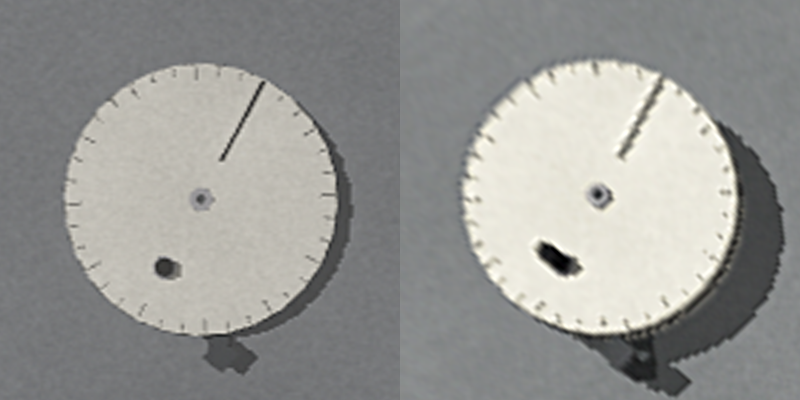

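Run:
```python
from h import *
o=[]
for n in("top","side"):
    im=eyes.get_image(n); w=warp(im,(.375,-.02),h=.05,n=400)
    o.append(np.clip(w.astype(float)*1.8,0,255).astype(np.uint8))
cv2.imwrite("pics/ptr.png",np.hstack(o)[:,:,::-1])
```

```text
(no output)
```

View pics/ptr.png

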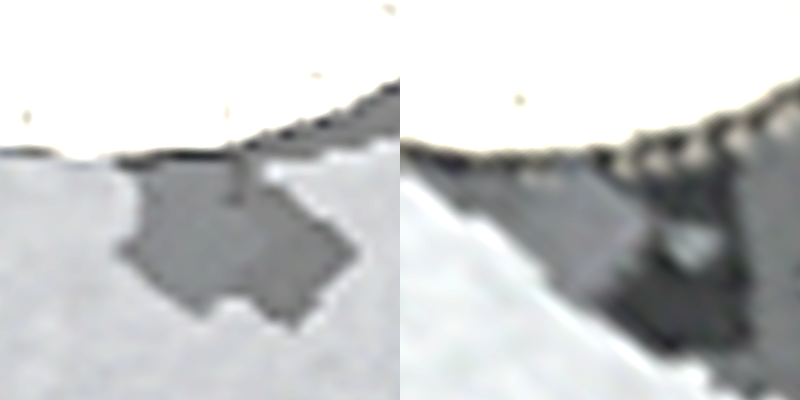

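Call:
{"op": "arm_command", "data": {"targets": [[0, 0, -0.144, 0, 0, 0, 1], [0, 0, -0.144, 0, 0, 0, 1], [0, 0, -0.144, 0, 0, 0, 1], [0, 0, -0.144, 0, 0, 0, 1], [0, 0, -0.144, 0, 0, 0, 1], [0, 0, -0.144, 0, 0, 0, 1], [0, 0, -0.144, 0, 0, 0, 1], [0, 0, -0.144, 0, 0, 0, 1]]}}

```text
clock: 1.8
tool_pos: [0.2433, 0.6296, 0.2313]
tool_rot: [-0.0, -0.384, 0.923, 0.0]
contact_force: [0.4, -0.3, 0.2]
grip_width: -0.0005
```

Call:
{"op": "arm_command", "data": {"targets": [[0, 0, 0, 2.06, -4.06, 0, 1], [0, 0, 0, 2.06, -4.06, 0, 1], [0, 0, 0, 2.06, -4.06, 0, 1], [0, 0, 0, 2.06, -4.06, 0, 1], [0, 0, 0, 2.06, -4.06, 0, 1], [0, 0, 0, 2.06, -4.06, 0, 1], [0, 0, 0, 2.06, -4.06, 0, 1]]}}

```text
clock: 2.5
tool_pos: [0.3418, 0.3248, 0.2316]
tool_rot: [0.0, -0.382, 0.924, -0.0]
contact_force: [0.0, -0.2, 0.9]
grip_width: 0.0001
```

```bash
cat >> h.py <<'E'
C=np.array([.536,.0043]); PTR=187.6
A=np.arange(0,360,.5)
def zero_angle(im):
    """world angle (deg) of the zero line in the top picture, and its contrast"""
    g=im["image"].mean(2).astype(np.float32); r=np.arange(.062,.131,.003)
    a=np.radians(A)[:,None]
    P=np.stack([C[0]+r*np.cos(a),C[1]+r*np.sin(a),np.full((len(A),len(r)),.046)],-1).reshape(-1,3)
    f=384/2/np.tan(np.radians(im["vfov"])/2); q=P@np.array(im["R"]).T+np.array(im["t"])
    u=(im["cx"]+f*q[:,0]/q[:,2]).reshape(len(A),-1).astype(np.float32); v=(im["cy"]+f*q[:,1]/q[:,2]).reshape(len(A),-1).astype(np.float32)
    s=cv2.remap(g,u,v,cv2.INTER_LINEAR)
    n=np.minimum(np.roll(s,14,0),np.roll(s,-14,0))-s
    m=np.median(n,1); m=np.convolve(np.r_[m[-2:],m,m[:2]],np.ones(5)/5,'valid'); i=m.argmax()
    k=np.arange(-4,5); w=np.clip(m[(i+k)%len(A)],0,None)
    return (A[i]+.5*(w*k).sum()/w.sum())%360, m[i]
def tooldelta(p):
    """commanded step (cm, tool axes) from the measured tool to world p"""
    s=manip.observe(); w,x,y,z=s["tool_rot"]
    R=__import__("scipy.spatial.transform",fromlist=["Rotation"]).Rotation.from_quat([x,y,z,w]).as_matrix()
    return R.T@(np.array(p)-s["tool_pos"])*100, R
E
python3 - <<'E'
from h import *
im=eyes.get_image("top"); print(zero_angle(im))
s=manip.observe(); print(s["clock"],s["tool_pos"],s["grip_width"],s["contact_force"]); d,R=tooldelta([.44,.024,.231]); print(d,R.round(3))
E
```

```text
(np.float64(331.3911834336539), np.float64(96.4225311279297))
2.55 [0.34360524 0.32010453 0.23126145] 0.0002761497302743676 [ 1.18525498 -0.30010121 -0.6158889 ]
[ 13.9723345  -27.82876067   0.18174045] [[-0.711 -0.703  0.002]
 [-0.703  0.711 -0.005]
 [ 0.002 -0.005 -1.   ]]
```

Call:
{"op": "arm_command", "data": {"targets": [[0, 0, 0, 1.43, -3.83, 0, 1], [0, 0, 0, 1.43, -3.83, 0, 1], [0, 0, 0, 1.43, -3.83, 0, 1], [0, 0, 0, 1.43, -3.83, 0, 1], [0, 0, 0, 1.43, -3.83, 3, 1], [0, 0, 0, 1.43, -3.83, 4, 1], [0, 0, 0, 0, 0, 4, 1], [0, 0, 0, 0, 0, 4, 1]]}}

```text
clock: 3.35
tool_pos: [0.4416, 0.1071, 0.0862]
tool_rot: [0.001, -0.38, 0.925, -0.0]
contact_force: [-0.6, -0.3, -0.6]
grip_width: -0.0006
```

Call:
{"op": "arm_command", "data": {"targets": [[0, 0, 0, 0, 0, 1.5, 1], [0, 0, 0, 0, 0, 0.2, 1], [0, 0, 0, 0, 0, 0, 1]]}}

```text
clock: 3.65
tool_pos: [0.4409, 0.1083, 0.0701]
tool_rot: [0.0, -0.382, 0.924, -0.0]
contact_force: [0.2, 0.4, 0.4]
grip_width: 0.0
```

Call:
{"op": "arm_command", "data": {"targets": [[0, 0, 0, 0, 0, 0.4, 1], [0, 0, 0, 0, 0, 0, 1], [0, 0, 0, 0, 0, 0, 1]]}}

```text
clock: 3.95
tool_pos: [0.4413, 0.1084, 0.0668]
tool_rot: [0.001, -0.382, 0.924, -0.0]
contact_force: [-0.4, 0.0, 0.9]
grip_width: -0.0
```

Call:
{"op": "arm_command", "data": {"targets": [[0, 0, 0, 0, -0.9, 1.5, 1], [0, 0, 0, 0, 0, 0.1, 1], [0, 0, 0, 0, 0, 0, 1]]}}

```text
clock: 4.25
tool_pos: [0.4467, 0.102, 0.0499]
tool_rot: [-0.0, -0.382, 0.924, 0.0]
contact_force: [0.4, 0.2, 0.5]
grip_width: -0.0
```

Call:
{"op": "arm_command", "data": {"targets": [[0, 0, 0, 0, 0, 0.4, 1], [0, 0, 0, 0, 0, 0, 1]]}}

```text
clock: 4.45
tool_pos: [0.4471, 0.102, 0.0461]
tool_rot: [0.0, -0.382, 0.924, -0.0]
contact_force: [-0.3, -0.1, -0.7]
grip_width: 0.0001
```

Call:
{"op": "arm_command", "data": {"targets": [[0, 0, 0, 0, 0, 0.1, 1], [0, 0, 0, 0, 0, 0, 1]]}}

```text
clock: 4.65
tool_pos: [0.4476, 0.1024, 0.046]
tool_rot: [0.001, -0.381, 0.924, 0.0]
contact_force: [-0.5, 2.5, 5.4]
grip_width: -0.0004
```

Call:
{"op": "arm_command", "data": {"targets": [[0, 0, 0, 0, 0, 0.1, 1], [0, 0, 0, 0, 0, 0, 1]]}}

```text
clock: 4.85
tool_pos: [0.4481, 0.1029, 0.0459]
tool_rot: [0.001, -0.381, 0.924, 0.001]
contact_force: [-2.0, 2.5, 10.3]
grip_width: -0.0
```

Call:
{"op": "arm_command", "data": {"targets": [[0, 0, 0, 0, 0, -3, 1], [0, 0, 0, 0, 0, -3, 1], [0, 0, 0, 2, -1.67, 0, 1], [0, 0, 0, 2, -1.67, 0, 1], [0, 0, 0, 2, -1.67, 0, 1], [0, 0, 0, 0, 0, 0, 1]]}}

```text
clock: 5.45
tool_pos: [0.4397, 0.0224, 0.104]
tool_rot: [0.0, -0.38, 0.925, -0.0]
contact_force: [0.3, -0.0, 0.9]
grip_width: -0.0001
```

Run:
```python
from h import *
im=eyes.get_image("top"); z,c=zero_angle(im);print(z,c)
k=np.radians(z+180);K=C+.085*np.array([np.cos(k),np.sin(k)])
s=manip.observe(); d,R=tooldelta([K[0],K[1],.051]); print(s["clock"],s["tool_pos"],K,d)
```

```text
332.53748718090594 96.68815155029297
5.5 [0.4396937  0.0234051  0.10391674] [0.46057842 0.04349929] [-2.89596474 -0.0418414   5.29272481]
```

Call:
{"op": "arm_command", "data": {"targets": [[0, 0, 0, 0, 0, 3.3, 1], [0, 0, 0, 0, 0, 2, 1], [0, 0, 0, 0, 0, 0, 1], [0, 0, 0, 0, 0, 0, 1]]}}

```text
clock: 5.9
tool_pos: [0.4397, 0.0248, 0.0508]
tool_rot: [-0.0, -0.382, 0.924, 0.0]
contact_force: [0.3, -0.2, 0.7]
grip_width: -0.0001
```

Call:
{"op": "arm_command", "data": {"targets": [[0, 0, 0, -0.5, 0, 0, 1], [0, 0, 0, -0.8, 0.1, 0, 1], [0, 0, 0, -1.15, 0.3, 0, 1], [0, 0, 0, -1.7, 0.2, 0, 1], [0, 0, 0, -2.0, -0.2, 0, 1], [0, 0, 0, -2.1, -0.7, 0, 1], [0, 0, 0, 0.5, 0, -3, 1], [0, 0, 0, 0, 0, -4, 1]]}}

```text
clock: 6.7
tool_pos: [0.4957, 0.0779, 0.1191]
tool_rot: [-0.003, -0.382, 0.924, 0.001]
contact_force: [-0.1, -0.4, 1.0]
grip_width: 0.0002
```

Run:
```python
from h import *
for i in range(6):
    im=eyes.get_image("top"); print(zero_angle(im), manip.observe()["clock"])
s=manip.observe(); print(s["tool_pos"],tooldelta([.448,.102,.053])[0])
```

```text
(np.float64(248.5701442934532), np.float64(69.3662109375)) 6.75
(np.float64(240.0780210504498), np.float64(70.07409057617187)) 6.8
(np.float64(232.4351560834188), np.float64(67.96249237060547)) 6.85
(np.float64(224.54654995159527), np.float64(60.99837188720703)) 6.9
(np.float64(216.6212367431815), np.float64(67.04915161132813)) 6.95
(np.float64(208.9689712010901), np.float64(64.11653900146484)) 7.0
[0.4963301  0.07719707 0.12004618] [1.66897346 5.16177681 6.71061287]
```

Call:
{"op": "arm_command", "data": {"targets": [[0, 0, 0, 0.8, 2.6, 0, 1], [0, 0, 0, 0.87, 2.56, 0, 1], [0, 0, 0, 0, 0, 0, 1], [0, 0, 0, 0, 0, 2, 1], [0, 0, 0, 0, 0, 2, 1], [0, 0, 0, 0, 0, 1.5, 1], [0, 0, 0, 0, 0, 0, 1], [0, 0, 0, 0, 0, 0, 1]]}}

```text
clock: 7.8
tool_pos: [0.4485, 0.1013, 0.0653]
tool_rot: [-0.001, -0.382, 0.924, 0.0]
contact_force: [0.3, -0.2, 0.0]
grip_width: 0.0002
```

Run:
```python
from h import *
im0=eyes.get_image("top")
for i in range(20):
    t=manip.observe()["clock"]; im=eyes.get_image("top"); a,c=zero_angle(im); print(round(t,2),round(a,1),round(c),end="; ")
s=manip.observe(); print(s["tool_pos"],s["contact_force"],tooldelta([.446,.097,.053])[0])
```

```text
7.85 70.6 117; 7.9 63.1 115; 7.95 55.6 110; 8.0 48.4 108; 8.05 40.9 106; 8.1 33.5 101; 8.15 26.1 98; 8.2 18.8 93; 8.25 11.4 95; 8.3 4.1 91; 8.35 356.8 99; 8.4 349.6 95; 8.45 342.5 97; 8.5 335.4 101; 8.55 328.1 100; 8.6 321.1 102; 8.65 314.0 113; 8.7 307.0 109; 8.75 300.0 111; 8.8 293.0 112; [0.44857073 0.10141373 0.06576296] [ 0.09420447 -0.31875459 -0.26076487] [ 0.49352941 -0.13146756  1.27631229]
```

Call:
{"op": "arm_command", "data": {"targets": [[0, 0, 0, 0, 0, 0.5, 1], [0, 0, 0, 0, 0, 0.5, 1], [0, 0, 0, 0, 0, 0, 1], [0, 0, 0, 0, 0, 0, 1], [0, 0, 0, 0, 0, 0, 1], [0, 0, 0, 0, 0, 0, 1], [0, 0, 0, 0, 0, 0, 1], [0, 0, 0, 0, 0, 0, 1]]}}

```text
clock: 9.65
tool_pos: [0.4487, 0.1014, 0.0559]
tool_rot: [0.0, -0.382, 0.924, -0.0]
contact_force: [-0.0, 0.2, -0.3]
grip_width: 0.0001
```

Call:
{"op": "arm_command", "data": {"targets": [[0, 0, 0, 0, 0, 0, 1], [0, 0, 0, 0, 0, 0, 1], [0, 0, 0, 0, 0, 0, 1], [0, 0, 0, 0, 0, 0, 1], [0, 0, 0, 0, 0, 0, 1], [0, 0, 0, 0, 0, 0, 1], [0, 0, 0, 0, 0, 0, 1], [0, 0, 0, 0, 0, 0, 1]]}}

```text
clock: 10.45
tool_pos: [0.4486, 0.1014, 0.0558]
tool_rot: [0.0, -0.382, 0.924, -0.0]
contact_force: [-0.0, 1.0, -0.3]
grip_width: 0.0003
```

Call:
{"op": "arm_command", "data": {"targets": [[0, 0, 0, 0, 0, 0, 1], [0, 0, 0, 0, 0, 0, 1], [0, 0, 0, 0, 0, 0, 1], [0, 0, 0, 0, 0, 0, 1], [0, 0, 0, 0, 0, 0, 1], [0, 0, 0, 0, 0, 0, 1], [0, 0, 0, 0, 0, 0, 1], [0, 0, 0, 0, 0, 0, 1]]}}

```text
clock: 11.25
tool_pos: [0.4486, 0.1014, 0.0558]
tool_rot: [-0.0, -0.382, 0.924, -0.0]
contact_force: [-0.5, -0.9, 0.3]
grip_width: -0.0002
```

Call:
{"op": "arm_command", "data": {"targets": [[0, 0, 0, 0, 0, 0, 1], [0, 0, 0, 0, 0, 0, 1], [0, 0, 0, 0, 0, 0, 1], [0, 0, 0, 0, 0, 0, 1], [0, 0, 0, 0, 0, 0, 1], [0, 0, 0, 0, 0, 0, 1], [0, 0, 0, 0, 0, 0, 1], [0, 0, 0, 0, 0, 0, 1]]}}

```text
clock: 12.05
tool_pos: [0.4486, 0.1014, 0.0558]
tool_rot: [0.0, -0.382, 0.924, -0.0]
contact_force: [-0.1, 0.3, 0.7]
grip_width: -0.0001
```

Call:
{"op": "arm_command", "data": {"targets": [[0, 0, 0, 0, 0, 0, 1], [0, 0, 0, 0, 0, 0, 1], [0, 0, 0, 0, 0, 0, 1], [0, 0, 0, 0, 0, 0, 1], [0, 0, 0, 0, 0, 0, 1], [0, 0, 0, 0, 0, 0, 1], [0, 0, 0, 0, 0, 0, 1], [0, 0, 0, 0, 0, 0, 1]]}}

```text
clock: 12.85
tool_pos: [0.4486, 0.1014, 0.0558]
tool_rot: [0.0, -0.382, 0.924, 0.0]
contact_force: [-0.5, 1.1, -0.1]
grip_width: -0.0
```

Call:
{"op": "arm_command", "data": {"targets": [[0, 0, 0, 0, 0, 0, 1], [0, 0, 0, 0, 0, 0, 1], [0, 0, 0, 0, 0, 0, 1], [0, 0, 0, 0, 0, 0, 1], [0, 0, 0, 0, 0, 0, 1], [0, 0, 0, 0, 0, 0, 1], [0, 0, 0, 0, 0, 0, 1], [0, 0, 0, 0, 0, 0, 1]]}}

```text
clock: 13.65
tool_pos: [0.4486, 0.1014, 0.0558]
tool_rot: [0.0, -0.382, 0.924, -0.0]
contact_force: [0.8, -0.2, -0.5]
grip_width: 0.0002
```

Call:
{"op": "arm_command", "data": {"targets": [[0, 0, 0, 0, 0, 0, 1], [0, 0, 0, 0, 0, 0, 1], [0, 0, 0, 0, 0, 0, 1], [0, 0, 0, 0, 0, 0, 1], [0, 0, 0, 0, 0, 0, 1], [0, 0, 0, 0, 0, 0, 1], [0, 0, 0, 0, 0, 0, 1], [0, 0, 0, 0, 0, 0, 1]]}}

```text
clock: 14.45
tool_pos: [0.4486, 0.1014, 0.0558]
tool_rot: [0.0, -0.382, 0.924, 0.0]
contact_force: [-0.4, -0.1, 0.8]
grip_width: -0.0005
```

```bash
cat > track.py <<'E'
from h import *
import sys
T=[];Z=[]
eyes.get_image("top")
for i in range(int(sys.argv[1])):
    T.append(manip.observe()["clock"]); Z.append(zero_angle(eyes.get_image("top"))[0])
u=np.degrees(np.unwrap(np.radians(Z))); T=np.array(T); p=np.polyfit(T-T[-1],u,1); s=manip.observe()
w=p[0]; acc=9.0
print("residual",np.abs(np.polyval(p,T-T[-1])-u).max(),"w deg/s",w,"now",s["clock"],"z",s["tool_pos"],"F",s["contact_force"])
t=np.arange(0,12,.005); tm=(T[0]-T[-1])/2; w0=w+acc*(0-tm)  # speed at last sample
ang=Z[-1]+w0*t+.5*acc*t*t
ang=ang[w0+acc*t<0]; k=np.floor((ang-PTR)/360); i=np.where(np.diff(k))[0]
print("pointer crossings at clock",T[-1]+t[i],"speed",w0+acc*t[i])
E
python3 track.py 10
```

```text
residual 0.2698371566011133 w deg/s -92.89706355369843 now 15.0 z [0.44857507 0.10141172 0.05576593] F [ 0.02324867 -0.07387886 -0.22765656]
pointer crossings at clock [16.3] speed [-78.72206355]
```

```bash
sed -i 's/acc=9.0/acc=8.4/' track.py; python3 track.py 10
```

```text
residual 0.15413173459904783 w deg/s -88.45806795393784 now 15.55 z [0.44859508 0.10142452 0.05580081] F [-0.41339991 -0.37336976  0.27149855]
pointer crossings at clock [16.285 23.605] speed [-79.97406795 -18.48606795]
```

Call:
{"op": "arm_command", "data": {"targets": [[0, 0, 0, 0, 0, 0, 1], [0, 0, 0, 0, 0, 0, 1], [0, 0, 0, 0, 0, 0, 1], [0, 0, 0, 0, 0, 0, 1], [0, 0, 0, 0, 0, 0, 1], [0, 0, 0, 0, 0, 0.75, 1], [0, 0, 0, 0, 0, 0.28, 1], [0, 0, 0, 0, 0, 0.2, 1]]}}

```text
clock: 16.35
tool_pos: [0.4499, 0.1026, 0.0457]
tool_rot: [0.001, -0.381, 0.925, 0.001]
contact_force: [-7.0, 6.8, 25.1]
grip_width: 0.0
```

Call:
{"op": "arm_command", "data": {"targets": [[0, 0, 0, 0, 0, 0, 1], [0, 0, 0, 0, 0, 0, 1], [0, 0, 0, 0, 0, 0, 1]]}}

```text
clock: 16.65
tool_pos: [0.45, 0.1026, 0.0458]
tool_rot: [0.001, -0.381, 0.925, 0.001]
contact_force: [-4.3, 4.1, 14.3]
grip_width: -0.0001
```

Run:
```python
from h import *
for i in range(3):
    im=eyes.get_image("top"); print(manip.observe()["clock"],zero_angle(im))
cv2.imwrite("pics/stop.png",warp(im,C,n=600)[:,:,::-1])
```

```text
16.7 (np.float64(192.4399353239568), np.float64(62.20579071044922))
16.75 (np.float64(192.43836521490925), np.float64(62.71295776367188))
16.8 (np.float64(192.43897366322878), np.float64(62.46152038574219))
```

View pics/stop.png

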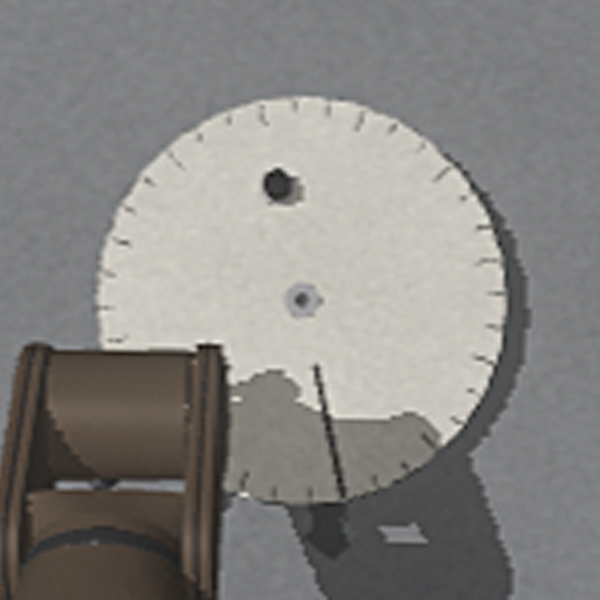

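Call:
{"op": "arm_command", "data": {"targets": [[0, 0, 0, 0, 0, -0.3, 1], [0, 0, 0, 0, 0, -1, 1], [0, 0, 0, 0, 0, -4, 1], [0, 0, 0, 0, 0, -4, 1], [0, 0, 0, 0, 0, -4, 1], [0, 0, 0, 0, 4, -2, 1], [0, 0, 0, 0, 0, 0, 1], [0, 0, 0, 0, 0, 0, 1]]}}

```text
clock: 17.6
tool_pos: [0.4201, 0.1299, 0.1966]
tool_rot: [0.0, -0.382, 0.924, -0.0]
contact_force: [-0.9, 1.0, 0.3]
grip_width: 0.0003
```

Run:
```python
from h import *
for i in range(2):
    im=eyes.get_image("top"); print(manip.observe()["clock"],zero_angle(im))
a=warp(im,C,n=400); im=eyes.get_image("side"); b=warp(im,C,n=400)
cv2.imwrite("pics/end.png",np.hstack([a,b])[:,:,::-1]); s=manip.observe(); print(s["tool_pos"],s["contact_force"])
for n,z in(("vase",.06),("tape_roll",.02),("lens",.05)):print(n,look_for("side",n)[0]["location"])
```

```text
17.65 (np.float64(195.01542667118036), np.float64(89.56569061279298))
17.7 (np.float64(195.02138442335956), np.float64(90.92447662353516))
[0.4198371  0.12923096 0.1949187 ] [-0.55001264  0.1521502  -0.4409096 ]
vase [347.2, 270.0]
tape_roll [241.4, 204.4]
lens [357.0, 234.2]
```

View pics/end.png

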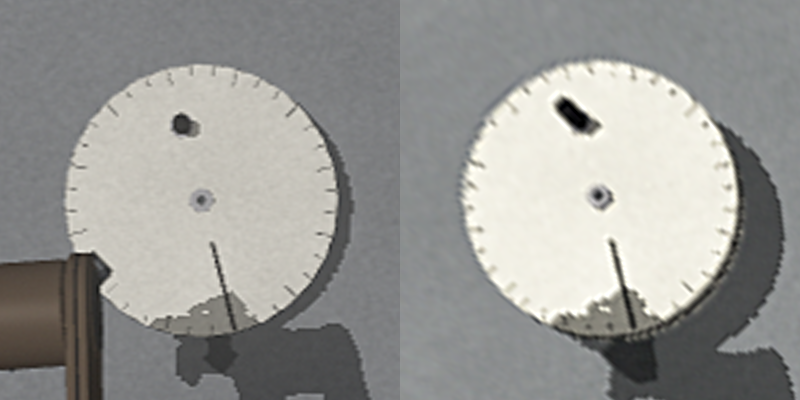

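Run:
```python
from h import *
print(zero_angle(eyes.get_image("top")), manip.sign_off())
```

```text
the job is handed in; nothing more can be done
(np.float64(195.04262525977276), np.float64(92.04127044677735)) None
```

The disc is stopped and standing still near zero, with its line about 7.5° short of the pointer. That is roughly 20 mm from the tip, against the 28.5 mm limit. I have handed the job in.

- **Flick:** I pushed the finger knob clockwise with the closed fingertips, and the disc ran at about 2.8 rad/s. It then ran untouched for about 9.5 s, slowing evenly by about 0.15 rad/s per second.
- **Braking:** I timed one fingertip press on the rim for when the zero line passed the pointer, at about 1.4 rad/s. The force readings were about 25 N at first and 14 N while holding. The disc stopped about 5° before the pointer.
- **Lifting off:** The disc moved back about another 2.5° when I took the finger away. I did not drag it round afterwards. Three later readings gave 195.0°, unchanged, against a pointer estimate of 187.2–187.6°.

The finger is clear at about 0.19 m height. The turntable shows no shift in the pictures, and the vase and lens are where they were.

One check did not work: the last automatic look for the tape roll locked onto the disc instead. The arm never went near the roll after its start, but I did not confirm its position.

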